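# Stamp the sample record card

## Robot

A 7-joint arm with a two-finger parallel gripper is mounted at the origin on the work surface. World frame = base frame: x ahead of the robot, y to its left, z up, the work surface at z = 0. Lengths are in mm, angles in rad, forces in N, time in s.
With the tool pointing down it reaches from about 425 to 825 mm from the base axis. Payload 3.6 kg.
Tool frame: the origin (TCP) lies at the very end of the fingers, on their centre line; the grasp point (between the pads) lies 19 mm behind it (r.grasp_offset is the distance from the TCP to the grasp point, in mm); z points along the fingers, x is the direction in which the jaws open and shut, and the axes are right-handed (so a half turn about z gives the same grasp; the last joint's range is limited). The gripper opens to 85 mm and grips with 20 to 120 N. Pads are 22 mm wide; open, the fingers measure 114 mm over their backs; the gripper's body (76 mm by 85 mm) begins 54 mm behind the grasp point. The pads swing forward as they close: fully open they stand 13 mm farther back than shut.
Start: joints at [1.304, 0.615, -0.013, 1.423, 0.008, 1.103, -0.04], TCP at [155.025, -631.213, 231.297] pointing down, gripper open.
Joint ranges: [-3.12, 3.12], [-0.3, 2.06], [-1.34, 1.32], [0.26, 2.42], [-1.36, 4.5], [0.01, 1.98], [-2.84, 2.84]. Speed limits (rad/s): [2.79, 2.79, 3.14, 3.14, 3.14, 3.14, 3.14].

## Interface

Orientations are given as a 3x3 rotation matrix whose columns are the frame's x, y, z axes.
In Python, from station import r gives the robot as it stands. The module is installed in compiled form; this text tells all that it offers.
- The arm moves only by the tool play_rows, never from a script. Its argument "deltas" is a list of rows, each a list of 2 entries, a list of its own where there are three numbers: the shift along the tool's x, y, z in units of 100 mm (1.0 is 100 mm), then the turn about the tool's z in units of 45 degrees (1.0 is 45 degrees). In form: [[[dx, dy, dz], twist], ...]. A call has 1 to 20 rows; each row shifts and turns the commanded pose from where the row before left it, along the tool's axes as they then stand; what a row does not reach is not made up. A row lasts 1/12 s, in which the tool goes at most 41.7 mm and 7.16 degrees, less where a joint would pass 70% of its speed; a pose out of reach is approached as far as the arm can. A call with a number of a shift or a turn outside -1 to 1 is refused whole. A call with a gripper value outside its range is refused whole. "fingers" is the closure, from 0 (fully open) to 1 (shut), set as the call begins (left out, the last holds). The fingers move at their own pace and stop on an object; the grip force is fixed at half the most. Time passes only in rows, so rows that do not move let the fingers close. It gives the time, the measured TCP pose, the force and the opening at its end, in the units of the state.
- r.read_state(): the state, without advancing time (a new reading comes with each control period).
- r.grab_frame(name): name is "scene" or "top" or "wrist"; returns the picture (400x640x3 uint8, red, green, blue); there is no depth.
- r.camera_model(name): a dict with "vertical_fov" (degrees; the focal length in pixels is half the picture's height over the tangent of half this angle, whatever the lens; pixels are square), "cx", "cy" (the principal point, pixels), "R" (3x3) and "t" (3): a world point X has camera coordinates R X + t. Camera axes: x right, y down, z forward; pixel columns grow to the right and rows downward; lengths in mm; the calibration is good to about 2 mm. The wrist camera is an equidistant fisheye: a pixel r from the principal point sees the ray r / f radians off the axis. A picture is of the moment at which its call begins: read the wrist's pose just before it. camera_model takes no time and is no camera call; for the wrist camera it gives the pose at the moment of the call.
- r.close_job(): hands the job in, once; it reports no verdict.
The state is a dict: "time": time; "joint_pos": joint angles; "dq": joint speeds; "joint_efforts": joint torques, N m; "ee_pos": TCP position; "orientation": TCP orientation; "contact_force": force on the tool from outside, world axes, zero at the start; "torque": the same for the moment, N m; "finger_gap": finger opening in mm.
Only numpy, scipy, OpenCV 4.12 (cv2) and the standard library are available. Lean on these libraries where they do the work, as an engineer would, in place of code of your own. Each camera call takes 0.05 s, during which the arm holds its last target. There are 200 camera calls.

## Task

Take the rectangular-footed hand stamp from the metal tray, set it square inside the empty box on the record card on the clipboard and press its handle straight down, practically all the way, holding it down for about a second. Lift it straight off without sliding it, touching the card nowhere outside that box, then stand the stamp upright in the tray again and let go.

Things in the scene. Friction and masses are not known exactly. Their poses are not given: they have to be found in the camera images.
- stamp: Self-inking hand stamp, loose, 110 mm tall, about 0.13 kg, standing in the metal tray: white foot block 60 mm (its x) by 36 mm (its y), 30 mm high, with a black sprung handle on top. Origin: centre of the foot's flat underside (the printing face); z up. The other stamp in the tray, about 110 mm away at the other end, has a round foot and knob and is not used.
- stamp_grip (a point): Centre of the black handle's grip, a rounded block 46 mm (stamp x) by 28 mm (stamp y), 44 mm high (66 to 110 mm above the foot's underside; this point is 90 mm above it at rest). Hold it across its 28 mm. Axes as the stamp's.
- stamp_press (a joint): How far the handle is pressed down into the foot, m: 0 at rest, 0.010 fully down. A spring holds it up: it starts to give at 4 N and needs 10 N to be fully down; it springs back.
- record: White card 212 by 152 mm on a fixed grey clipboard. Origin: on the card's surface, 7 mm above the bench, at the centre of the empty printed box; z up. Box: thin outline 56 mm (record x) by 84 mm (record y), so the stamp's x goes along record y, either way round. A same-size box 68 mm towards +x is already filled. A clip at the +x end, 150 mm from the origin, is 14 mm high.
- tray: Shallow open aluminium tray, fixed, 112 mm (its x) by 232 mm (its y), rim 12 mm high, walls 4 mm. Origin: centre of its underside, on the bench; its inner floor is 4 mm up; z up. The two stamps stand in it about 55 mm either side of its centre along y, the stamp's x roughly along the tray's y; which is at which end varies.
Things that resemble listed ones, but are neither listed nor needed, are in the scene too. Leave any purple look-alike of the stamp alone.

How it is judged:
By the outcome, as a careful person would: the job done as asked, in the order asked, and still so for the second after the job is handed in, with the robot touching nothing.
It also fails if it takes over 59 s, if anything falls off the work surface, if the arm or the gripper's body presses on something with over 40 N, if the wrist force passes 120 N, or if a joint passes its speed limit or range.

## Working session

There is one attempt and no reset: what is moved stays moved. The work goes in short steps, Python scripts to look and compute and a tool call to move; the robot and the scene stay as the last step left them, time stands still between calls to the robot, and variables do not carry over. Pictures are saved under pics/ and viewed, about 8 in all and at most 12, crops included, and the job is handed in when it is done.

Besides the shell and the picture viewer there is one more tool, called after ">>>" as name(argument=value, ...), one argument or row to a line, values as JSON. play_rows: Moves the arm, as the interface text tells. Its arguments: {"type":"object","properties":{"deltas":{"type":"array","items":{"type":"array"}},"fingers":{"type":"number"}},"required":["deltas"]}

```bash
mkdir -p pics
cat > h.py <<'E'
import numpy as np, cv2
from station import r
def snap(n,f):
    im=r.grab_frame(n); cv2.imwrite('pics/'+f,im[:,:,::-1]); return im
def ray(n,px,m=None):
    m=m or r.camera_model(n); f=200/np.tan(np.radians(m['vertical_fov'])/2)
    u=np.array([px[0]-m['cx'],px[1]-m['cy']],float)/f
    if n=='wrist':
        a=np.hypot(*u); d=np.array([*(u/max(a,1e-9)*np.sin(a)),np.cos(a)])
    else: d=np.array([*u,1.])
    R=np.array(m['R']); t=np.array(m['t'])
    d=R.T@d; return -R.T@t, d/np.linalg.norm(d)
def plane(n,px,z,m=None):
    o,d=ray(n,px,m); return o+d*(z-o[2])/d[2]
def tri(*rays):
    A=0;b=0
    for o,d in rays:
        P=np.eye(3)-np.outer(d,d); A=A+P; b=b+P@o
    x=np.linalg.solve(A,b); return x,[np.linalg.norm((np.eye(3)-np.outer(d,d))@(x-o)) for o,d in rays]
def proj(n,X,m=None):
    m=m or r.camera_model(n); f=200/np.tan(np.radians(m['vertical_fov'])/2)
    c=np.array(m['R'])@X+np.array(m['t'])
    if n=='wrist':
        q=np.hypot(c[0],c[1]); a=np.arctan2(q,c[2]); return np.array([m['cx'],m['cy']])+f*a*c[:2]/q
    return np.array([m['cx'],m['cy']])+f*c[:2]/c[2]
E
python3 - <<'E'
from h import *
np.set_printoptions(precision=3,suppress=True)
s=r.read_state();print(s['time'],s['ee_pos'],s['orientation'],r.grasp_offset)
a=snap('scene','s0.png');b=snap('top','t0.png')
snap('wrist','w0.png')
for n in('scene','top','wrist'):
    m=r.camera_model(n);R=np.array(m['R']);print(n,m['vertical_fov'],m['cx'],m['cy'],R.tolist(),-R.T@np.array(m['t']))
E
```

```text
0.0 [ 154.825 -630.503  230.141] [[ 0.239 -0.971 -0.001]
 [-0.971 -0.239  0.002]
 [-0.003  0.    -1.   ]] 18.700000000000003
scene 42.629683053156896 325.767240058309 205.53369575338968 [[0.8126129131756916, 0.5828030722145326, -0.0009123362416687857], [0.3606463169462447, -0.5040841831164994, -0.7847505147528608], [-0.4578149051890126, 0.6373693712040713, -0.6198110980272149]] [1046.377 -636.274  717.786]
top 48.677568070439534 319.6696655520835 202.42388271613555 [[-0.027749938575027444, -0.9991923245144202, -0.029062682955155465], [-0.9938747056768469, 0.03069021318263229, -0.10616581479254626], [0.10697200720208473, 0.025938570628973746, -0.9939236289720065]] [ 464.947  -17.787 1044.49 ]
wrist 65.70646984690485 321.62603341727873 197.93503001705903 [[0.2371820783488607, -0.9714645125959568, -0.0011672518228117387], [-0.9353779486729542, -0.22869569813111199, 0.26975242499874313], [-0.2623218535434938, -0.06288861918524055, -0.9629290039927567]] [ 221.732 -615.268  372.065]
```

View pics/t0.png

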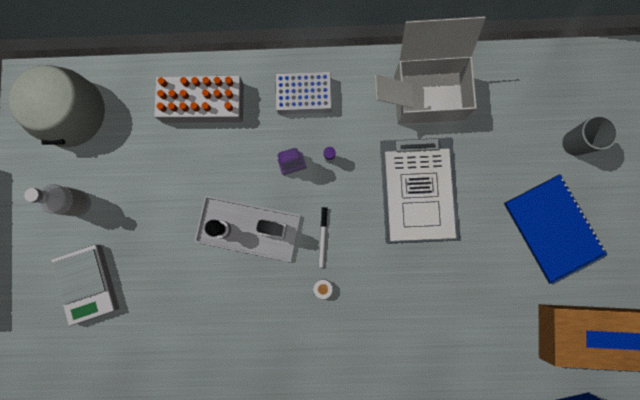

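View pics/s0.png

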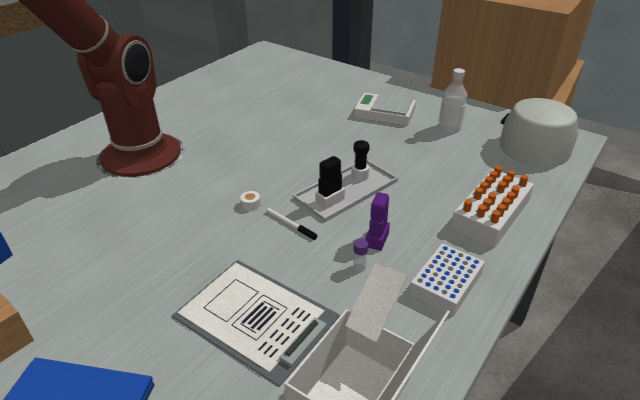

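Top view: rectangular black-handled stamp at about (272,228), round stamp at (215,228), purple look-alike at (291,161), purple-capped vial at (330,153). The empty box is centred near (421,214) and the filled one near (419,185). In the scene view the stamp is at (330,180), the round one at (361,155), the purple one at (378,222) and the empty box at (230,300). By description, the target is the rectangular black-handled stamp in the tray.

Run:
```python
from h import *
np.set_printoptions(precision=1,suppress=True)
b=cv2.imread('pics/t0.png');a=cv2.imread('pics/s0.png')
print('stamp top',tri(ray('top',(271,227)),ray('scene',(330,162))))
for p in((403,201),(439,201),(440,227),(404,227),(421,214),(419,185)):print(p,plane('top',p,7))
for p in((206,198),(303,214),(293,263),(195,243)):print('tray',p,plane('top',p,12))
c=np.vstack([cv2.resize(b[185:275,180:340],None,fx=4,fy=4,interpolation=3),cv2.resize(a[130:230,280:420],(640,0) if 0 else (320,230),interpolation=3).repeat(1,0) if 0 else np.zeros((1,640,3),np.uint8)])
s=r.read_state();print(s['joint_pos'])
```

```text
stamp top (array([517.7, 112.2, 112.1]), [np.float64(1.9147117089206638), np.float64(1.9147117089205783)])
(403, 201) [ 573.9 -186.5    7. ]
(439, 201) [ 571.3 -270.4    7. ]
(440, 227) [ 510.4 -269.3    7. ]
(404, 227) [ 512.9 -185.9    7. ]
(421, 214) [ 542.1 -226.9    7. ]
(419, 185) [ 610.6 -225.8    7. ]
tray (206, 198) [594.9 278.2  12. ]
tray (303, 214) [550.  49.  12.]
tray (293, 263) [436.7  74.9  12. ]
tray (195, 243) [489.4 304.2  12. ]
[ 1.3  0.6 -0.   1.4  0.   1.1 -0. ]
```

>>> play_rows(
  deltas=[
    [[-0.166, -0.262, 0], 0],
    [[-0.166, -0.262, 0], 0],
    [[-0.166, -0.262, 0], 0],
    [[-0.166, -0.262, 0], 0],
    [[-0.166, -0.262, 0], 0],
    [[-0.166, -0.262, 0], 0],
    [[-0.166, -0.262, 0], 0],
    [[-0.166, -0.262, 0], 0],
    [[-0.166, -0.262, 0], 0],
    [[-0.166, -0.262, 0], 0],
    [[-0.166, -0.262, 0], 0],
    [[-0.166, -0.262, 0], 0],
    [[-0.166, -0.262, 0], 0],
    [[-0.166, -0.262, 0], 0],
    [[-0.166, -0.262, 0], 0],
    [[-0.166, -0.262, 0], 0],
    [[-0.166, -0.262, 0], 0],
    [[-0.166, -0.262, 0], 0],
  ],
)

```text
time: 1.65
ee_pos: [542.4, -227.3, 231.1]
orientation: [[0.238, -0.971, -0.001], [-0.971, -0.238, 0.0], [-0.0, 0.001, -1.0]]
contact_force: [0.4, -0.5, -0.5]
finger_gap: 85.4
```

>>> play_rows(
  deltas=[
    [[0, 0, 0], -0.12],
    [[0, 0, 0], -0.12],
    [[0, 0, 0], -0.12],
    [[0, 0, 0], -0.12],
    [[0, 0, 0], -0.12],
    [[0, 0, 0], -0.12],
    [[0, 0, 0], -0.12],
    [[0, 0, 0], -0.12],
    [[0, 0, 0], -0.12],
    [[0, 0, 0], -0.12],
    [[0, 0, 0], -0.12],
    [[0, 0, 0], -0.12],
    [[0, 0, 0], -0.12],
    [[0, 0, 0], -0.12],
    [[0, 0, 0], 0],
    [[0, 0, 0], 0],
  ],
)

```text
time: 2.98
ee_pos: [541.4, -228.7, 231.0]
orientation: [[1.0, -0.013, -0.001], [-0.013, -1.0, 0.0], [-0.001, -0.0, -1.0]]
contact_force: [-0.0, -0.0, -0.8]
finger_gap: 85.3
```

Run:
```python
from h import *
import json
np.set_printoptions(precision=3,suppress=True)
s=r.read_state();print(s['time'],s['ee_pos'],np.array(s['orientation']),s['joint_pos'],s['contact_force'])
m=r.camera_model('wrist');snap('wrist','w1.png')
json.dump({k:np.array(v).tolist() for k,v in m.items()},open('w1.json','w'))
```

```text
2.9833 [ 541.439 -228.692  230.966] [[ 1.    -0.013 -0.001]
 [-0.013 -1.     0.   ]
 [-0.001 -0.    -1.   ]] [ 0.622  0.546 -0.416  1.603  0.245  1.045  0.123] [-0.05  -0.042 -0.822]
```

View pics/w1.png

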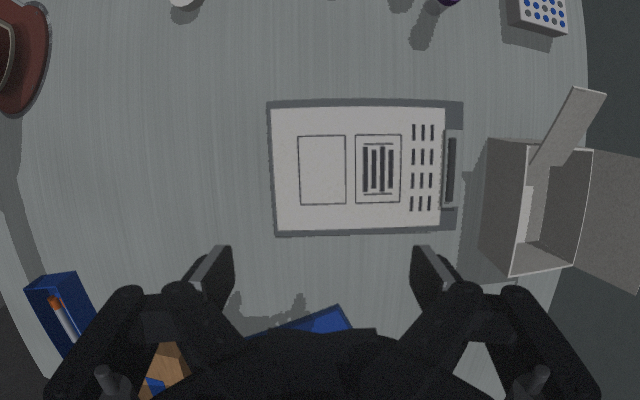

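The wrist view shows the card in full: empty box at about (297..347, 135..205), filled box to its right, and the clip at (452,168). Next I measure the box, then move over the tray.

```bash
cat > box.py <<'E'
from h import *
def boxcorners(img,m,z=7,seed=(322,170),dark=None):
    g=cv2.cvtColor(img,cv2.COLOR_BGR2GRAY)
    t=cv2.adaptiveThreshold(cv2.GaussianBlur(g,(3,3),0),255,cv2.ADAPTIVE_THRESH_MEAN_C,cv2.THRESH_BINARY,21,8)
    n,l,st,ce=cv2.connectedComponentsWithStats(t,connectivity=4)
    k=l[seed[1],seed[0]]; print('area',st[k],ce[k])
    cs,_=cv2.findContours((l==k).astype(np.uint8),cv2.RETR_EXTERNAL,cv2.CHAIN_APPROX_NONE)
    P=np.array([plane('wrist',p,z,m)[:2] for p in cs[0][:,0]],np.float32)
    return P,cv2.minAreaRect(P)
E
python3 - <<'E'
from box import *
import json
m=json.load(open('w1.json'));im=cv2.imread('pics/w1.png')
for z in(0,7,14):
    P,q=boxcorners(im,m,z); print(z,q,cv2.boxPoints(q).tolist())
# height check: triangulate corners with top camera via subpixel corners
top=cv2.imread('pics/t0.png',0)
w=cv2.cvtColor(im,cv2.COLOR_BGR2GRAY)
for c in cv2.boxPoints(q if 0 else boxcorners(im,m,7)[1]):
    X=np.array([*c,7.]);a=proj('wrist',X,m);b=proj('top',X)
    f=lambda g,p,k:cv2.cornerSubPix(g,np.array([[p]],np.float32),(k,k),(-1,-1),(3,50,.01))[0,0]
    a2,b2=f(w,a,4),f(top,b,3);print(a,a2,b,b2,tri(ray('wrist',a2,m),ray('top',b2)))
E
```

```text
area [ 300  137   45   66 2809] [321.96155215 169.47810609]
0 ((542.257568359375, -230.48239135742188), (53.189334869384766, 81.47171020507812), 0.757380485534668) [[515.1267700195312, -190.10162353515625], [516.2036743164062, -271.56622314453125], [569.3883666992188, -270.8631591796875], [568.3114624023438, -189.3985595703125]]
area [ 300  137   45   66 2809] [321.96155215 169.47810609]
7 ((542.2691650390625, -229.17849731445312), (52.19029998779297, 79.94149017333984), 0.7574122548103333) [[515.6478881835938, -189.5561981201172], [516.7046508789062, -269.4906921386719], [568.8904418945312, -268.80078125], [567.8336791992188, -188.86630249023438]]
area [ 300  137   45   66 2809] [321.96155215 169.47810609]
14 ((542.2808837890625, -227.87460327148438), (51.1912727355957, 78.41129302978516), 0.7574454545974731) [[516.169189453125, -189.0107421875], [517.205810546875, -267.4151611328125], [568.392578125, -266.73846435546875], [567.35595703125, -188.33404541015625]]
area [ 300  137   45   66 2809] [321.96155215 169.47810609]
[299.02652471 137.76599263] [297.35727 135.80222] [405.50616146 225.7634999 ] [403.83862 226.86623] (array([ 513.31765227, -187.40002193,   -1.84441319]), [np.float64(0.49422295844587083), np.float64(0.4942229584458934)])
[301.82436079 202.7957726 ] [300.34872 204.4125 ] [439.93657494 224.30423439] [439.81046 225.29903] (array([ 514.68690034, -269.04815741,   11.60226184]), [np.float64(1.1736147510866282), np.float64(1.1736147510865687)])
[344.13199369 201.67232085] [345.58145 203.368  ] [438.37387425 202.05471543] [438.37387 202.05472] (array([ 568.04828867, -264.51423469,   26.84852204]), [np.float64(1.2355072054383789), np.float64(1.2355072054385756)])
[343.28878074 136.54059152] [344.65436 134.66664] [404.13222536 203.54813556] [401.5261  203.10121] (array([ 572.75274297, -189.35347479,  -33.2966917 ]), [np.float64(0.3824199889626865), np.float64(0.3824199889626582)])
```

>>> play_rows(
  deltas=[
    [[0, -0.33, 0], 0],
    [[0, -0.33, 0], 0],
    [[0, -0.33, 0], 0],
    [[0, -0.33, 0], 0],
    [[0, -0.33, 0], 0],
    [[0, -0.33, 0], 0],
    [[0, -0.33, 0], 0],
    [[0, -0.33, 0], 0],
    [[0, -0.33, 0], 0],
    [[0, 0, 0], 0.12],
    [[0, 0, 0], 0.12],
    [[0, 0, 0], 0],
    [[0, 0, 0], 0],
  ],
)

```text
time: 4.12
ee_pos: [544.8, 68.4, 231.4]
orientation: [[0.981, -0.196, 0.0], [-0.196, -0.981, -0.001], [0.0, 0.001, -1.0]]
contact_force: [-0.8, -0.8, 0.2]
finger_gap: 85.3
```

Run:
```python
from h import *
import json
np.set_printoptions(precision=3,suppress=True)
s=r.read_state();print(s['time'],s['ee_pos'],np.array(s['orientation']),s['joint_pos'],s['contact_force'])
m=r.camera_model('wrist');snap('wrist','w2.png')
json.dump({k:np.array(v).tolist() for k,v in m.items()},open('w2.json','w'))
```

```text
4.1167 [544.827  68.376 231.352] [[ 0.981 -0.196  0.   ]
 [-0.196 -0.981 -0.001]
 [ 0.     0.001 -1.   ]] [ 0.096  0.482 -0.395  1.712  0.216  0.991 -0.574] [-0.753 -0.802  0.193]
```

View pics/w2.png

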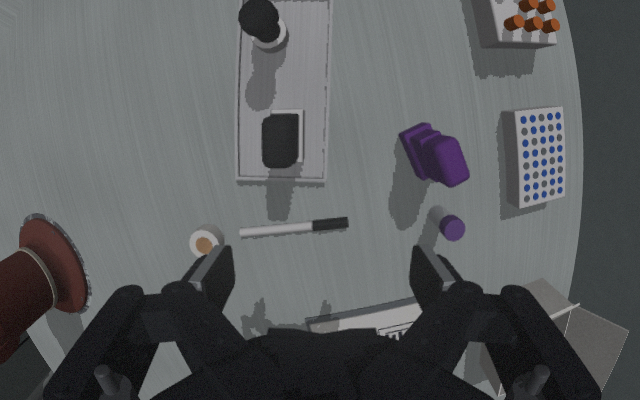

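The wrist view shows the stamp at handle (281,140) with its white foot beside it at (300,112). The round stamp is at (262,20) and the purple look-alike at (437,155). I'll move over the stamp for a second view.

>>> play_rows(
  deltas=[
    [[-0.175, -0.19, 0], 0],
    [[-0.175, -0.19, 0], 0],
    [[0, 0, 0], 0],
    [[0, 0, 0], 0],
  ],
)

```text
time: 4.5
ee_pos: [517.5, 113.7, 231.6]
orientation: [[0.981, -0.194, 0.0], [-0.194, -0.981, 0.001], [0.0, -0.001, -1.0]]
contact_force: [0.5, -0.8, -0.4]
finger_gap: 85.1
```

```bash
cat > hd.py <<'E'
from h import *
import json
def blob(n,img,X,thr=45):
    m=json.load(open(n)); p=proj('wrist',np.array(X),m).astype(int)
    g=cv2.GaussianBlur(cv2.cvtColor(img,cv2.COLOR_BGR2GRAY),(3,3),0)
    mk=(g<thr).astype(np.uint8)
    k,l,st,ce=cv2.connectedComponentsWithStats(mk); i=l[p[1],p[0]]
    cs,_=cv2.findContours((l==i).astype(np.uint8),cv2.RETR_EXTERNAL,cv2.CHAIN_APPROX_NONE)
    return m,p,st[i],ce[i],cs[0][:,0]
E
python3 - <<'E'
from hd import *
np.set_printoptions(precision=2,suppress=True)
s=r.read_state();print(s['time'],s['ee_pos'],np.array(s['orientation'])[0])
m=r.camera_model('wrist');snap('wrist','w3.png')
json.dump({k:np.array(v).tolist() for k,v in m.items()},open('w3.json','w'))
X=[517,112,113]
out=[]
for n in('w2','w3'):
    im=cv2.imread(f'pics/{n}.png')
    for thr in(40,50,60):
        m,p,st,ce,c=blob(n+'.json',im,X,thr)
        P=np.array([plane('wrist',q,113,m)[:2] for q in c],np.float32)
        print(n,thr,p,st,ce,cv2.minAreaRect(P))
a,b=[cv2.resize(cv2.imread(f'pics/{n}.png')[y:y+100,x:x+100],None,fx=4,fy=4,interpolation=2) for n,x,y in(('w2',230,90),('w3',*(p-50)))]
cv2.imwrite('pics/c1.png',np.hstack([a,b]));print(p-50)
E
```

```text
4.5 [517.51 113.67 231.63] [ 0.98 -0.19  0.  ]
w2 40 [278 149] [     0      0    640    400 207545] [325.16 167.32] ((818.0147705078125, -321.2462463378906), (69.74851989746094, 112.47867584228516), 15.633713722229004)
w2 50 [278 149] [ 263  115   34   53 1697] [279.62 140.54] ((519.1932373046875, 118.80165100097656), (44.498802185058594, 28.472795486450195), 77.35198974609375)
w2 60 [278 149] [ 262  115   36   53 1770] [279.91 140.46] ((519.2598266601562, 118.86717224121094), (44.50099563598633, 29.855098724365234), 77.9449691772461)
w3 40 [320 194] [     0      0    640    400 205910] [327.82 164.35] ((792.0889282226562, -277.1172790527344), (69.62469482421875, 112.51338195800781), 15.155181884765625)
w3 50 [320 194] [ 304  150   30   60 1632] [318.55 180.58] ((517.5962524414062, 124.46488952636719), (52.21332550048828, 25.236665725708008), 77.92007446289062)
w3 60 [320 194] [ 304  150   30   61 1696] [318.65 180.6 ] ((517.3389282226562, 124.10775756835938), (53.057708740234375, 25.474536895751953), 78.68036651611328)
[270 144]
```

View pics/c1.png

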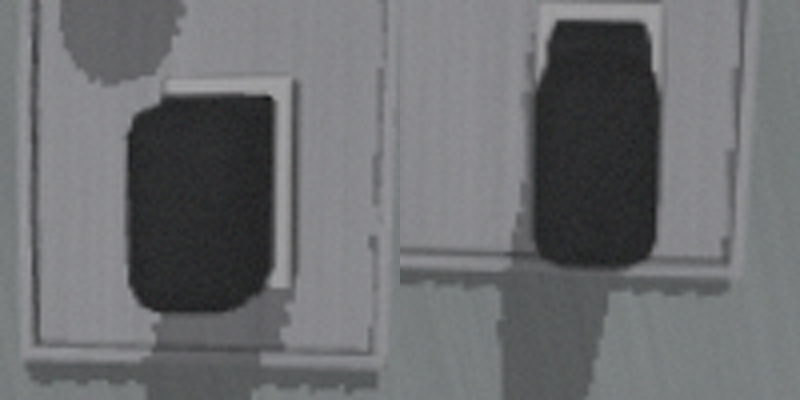

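The crop confirms the choice: a black rounded rectangular handle on a white rectangular foot in the tray. I'll triangulate the foot and handle points now.

Run:
```python
from hd import *
np.set_printoptions(precision=1,suppress=True)
A,B=[json.load(open(n)) for n in('w2.json','w3.json')]
def T(a,b): return tri(ray('wrist',a,A),ray('wrist',b,B))
print('foot TL',T((271.2,110),(305,145.2)),'TR',T((303.2,109.5),(335.5,145.2)))
print('handle end', T((280,167.5),(319,210.7)))
for p in((271.2,110),(303.2,109.5),(302.5,162.5)):print('w2 z34',plane('wrist',p,34,A))
for p in((305,145.2),(335.5,145.2)):print('w3 z34',plane('wrist',p,34,B))
# edges on handle top z=114: left edges, far ends
print('L',plane('wrist',(262.3,140),106,A),plane('wrist',(303.8,190),106,B),'R',plane('wrist',(334.3,190),106,B))
print('end',plane('wrist',(280,167.7),110,A),plane('wrist',(319,210.7),110,B))
print('tray corner', plane('wrist',(237,180),12,A),plane('wrist',(324,181.5),12,A),plane('wrist',(455,212),12,B))
```

```text
foot TL (array([506.8, 149.5,  39. ]), [np.float64(0.2035544500927949), np.float64(0.2035544500928303)]) TR (array([539.7, 142.5,  31.2]), [np.float64(0.27632673349548), np.float64(0.27632673349557657)])
handle end (array([512.5,  94.9, 103.7]), [np.float64(0.7965363915731816), np.float64(0.7965363915733412)])
w2 z34 [505.8 149.6  34. ]
w2 z34 [540.1 142.5  34. ]
w2 z34 [527.3  85.4  34. ]
w3 z34 [506.6 149.2  34. ]
w3 z34 [539.4 142.6  34. ]
L [503.7 122.7 106. ] [502.5 116.8 106. ] R [529.1 111.5 106. ]
end [514.2  96.  110. ] [512.2  96.4 110. ]
tray corner [441.8  78.   12. ] [545.6  54.6  12. ] [679.3  27.6  12. ]
```

>>> play_rows(
  deltas=[
    [[-0.013, -0.041, 0.15], 0.018],
    [[0, 0, 0.25], 0],
    [[0, 0, 0.25], 0],
    [[0, 0, 0.25], 0],
    [[0, 0, 0.25], 0],
    [[0, 0, 0.2], 0],
    [[0, 0, 0.15], 0],
    [[0, 0, 0.065], 0],
    [[0, 0, 0], 0],
    [[0, 0, 0], 0],
  ],
  fingers=0.2,
)

```text
time: 5.38
ee_pos: [518.3, 116.1, 75.1]
orientation: [[0.977, -0.213, 0.001], [-0.213, -0.977, -0.0], [0.001, 0.0, -1.0]]
contact_force: [-0.6, 0.5, 0.7]
finger_gap: 68.2
```

Run:
```python
from h import *
snap('wrist','w4.png')
```

```text
(no output)
```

View pics/w4.png

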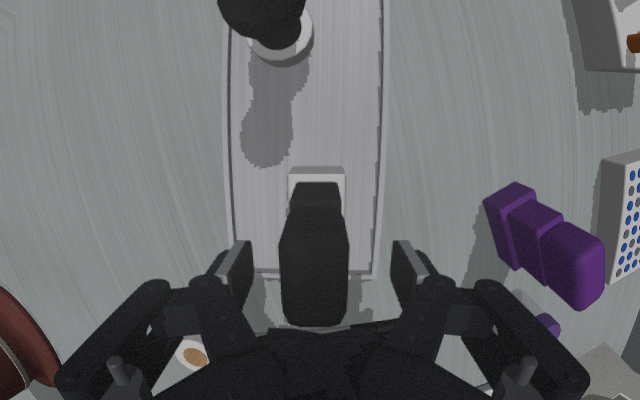

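The handle (280–348, 185–325) stands between the open fingers (251 and 393), parallel to the pads. Closing.

>>> play_rows(
  deltas=[
    [[0, 0, 0], 0],
    [[0, 0, 0], 0],
    [[0, 0, 0], 0],
    [[0, 0, 0], 0],
    [[0, 0, 0], 0],
    [[0, 0, 0], 0],
    [[0, 0, 0], 0],
    [[0, 0, 0], 0],
    [[0, 0, 0], 0],
    [[0, 0, 0], 0],
  ],
  fingers=1,
)

```text
time: 6.27
ee_pos: [517.8, 116.9, 75.1]
orientation: [[0.977, -0.212, 0.001], [-0.212, -0.977, 0.0], [0.0, -0.0, -1.0]]
contact_force: [0.2, -0.4, 3.7]
finger_gap: 27.4
```

>>> play_rows(
  deltas=[
    [[0, 0, -0.02], 0],
    [[0, 0, -0.05], 0],
    [[0, 0, -0.1], 0],
    [[0, 0, -0.2], 0],
    [[0, 0, -0.2], 0],
    [[0, 0, -0.1], 0],
    [[0, 0, 0], 0],
    [[0, 0, 0], 0],
    [[0, 0, 0], 0],
  ],
)

```text
time: 7.02
ee_pos: [516.8, 116.4, 141.0]
orientation: [[0.977, -0.212, -0.002], [-0.212, -0.977, -0.001], [-0.002, 0.001, -1.0]]
contact_force: [0.2, -0.0, -2.1]
finger_gap: 27.5
```

Run:
```python
from h import *
import json
np.set_printoptions(precision=3,suppress=True)
s=r.read_state();print(s['time'],s['ee_pos'],s['orientation'],s['contact_force'],s['torque'],s['finger_gap'])
m=r.camera_model('wrist');snap('wrist','w5.png')
json.dump({k:np.array(v).tolist() for k,v in m.items()},open('w5.json','w'))
snap('scene','s5.png'); a=cv2.imread('pics/s5.png')[60:260,230:430]; b=cv2.imread('pics/w5.png')[80:380,170:470]
cv2.imwrite('pics/c5.png',np.hstack([cv2.resize(a,(400,400)),cv2.resize(b,(400,400))]))
```

```text
7.0167 [516.81  116.447 141.001] [[ 0.977 -0.212 -0.002]
 [-0.212 -0.977 -0.001]
 [-0.002  0.001 -1.   ]] [ 0.174 -0.04  -2.093] [-0.016 -0.068 -0.024] 27.52706625590068
```

View pics/c5.png

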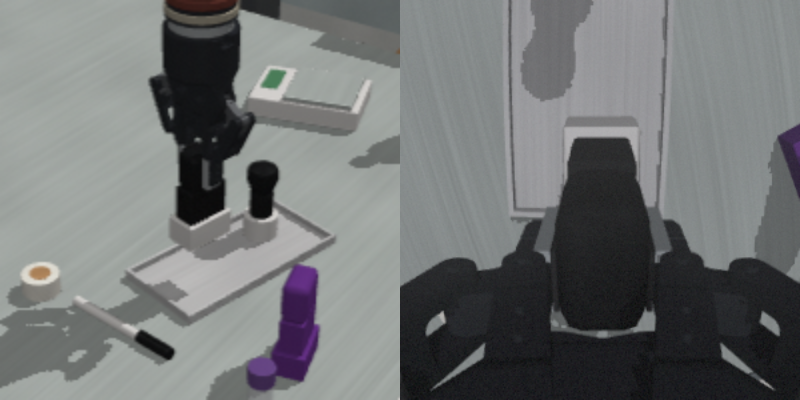

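Stamp held upright with its foot clear of the tray; the foot's top edge is at about (294..348, 175) in the full wrist picture. Next I work out the stamp's offset in the tool and the move to the box.

Run:
```python
from h import *
import json
np.set_printoptions(precision=2,suppress=True)
m=json.load(open('w5.json'))
im=cv2.imread('pics/w5.png',0)
print(im[165:180,320].tolist(), im[172:173,288:302].tolist(), im[178,286:300].tolist(), im[178,342:356].tolist())
s=r.read_state();R=np.array(s['orientation']);e=np.array(s['ee_pos'])
for p in((293.5,175),(348.7,175)):
    X=plane('wrist',p,100,m);print(X,R.T@(X-e))
tgt=np.array([542.3,-228.7]); d=np.array([*(tgt-e[:2]),0]); print('tool delta now',R.T@d, 'yaw',np.degrees(np.arctan2(R[1,0],R[0,0])))
```

```text
[154, 148, 134, 122, 121, 117, 122, 121, 123, 124, 162, 175, 174, 175, 174] [[149, 151, 151, 157, 158, 153, 123, 118, 120, 120, 120, 121, 123, 121]] [150, 146, 150, 149, 152, 147, 134, 160, 171, 175, 174, 174, 173, 174] [174, 173, 173, 174, 177, 169, 157, 144, 135, 145, 152, 154, 148, 148]
[507.24 150.07 100.  ] [-16.29 -30.83  40.7 ]
[539.75 142.99 100.  ] [ 16.98 -30.79  40.62]
tool delta now [ 97.99 332.     0.17] yaw -12.211156322467888
```

>>> play_rows(
  deltas=[
    [[0, 0, -0.13], -0.096],
    [[0, 0, -0.13], -0.096],
    [[0, 0, -0.13], -0.096],
    [[-0.02, 0.14, 0], 0],
    [[-0.043, 0.287, 0], 0],
    [[-0.043, 0.287, 0], 0],
    [[-0.043, 0.287, 0], 0],
    [[-0.043, 0.287, 0], 0],
    [[-0.043, 0.287, 0], 0],
    [[-0.043, 0.287, 0], 0],
    [[-0.043, 0.287, 0], 0],
    [[-0.043, 0.287, 0], 0],
    [[-0.043, 0.287, 0], 0],
    [[-0.043, 0.287, 0], 0],
    [[-0.043, 0.287, 0], 0],
    [[-0.02, 0.14, 0], 0],
    [[0, 0, 0], 0],
    [[0, 0, 0], 0],
    [[0, 0, 0], 0],
  ],
)

```text
time: 8.7
ee_pos: [470.8, -225.8, 180.3]
orientation: [[1.0, 0.015, -0.001], [0.015, -1.0, 0.002], [-0.001, -0.002, -1.0]]
contact_force: [0.4, 0.7, -0.6]
finger_gap: 27.6
```

Run:
```python
from h import *
import json
np.set_printoptions(precision=3,suppress=True)
s=r.read_state();print(s['time'],s['ee_pos'],s['orientation'],s['contact_force'],s['torque'],s['finger_gap'])
m=r.camera_model('wrist');snap('wrist','w6.png')
json.dump({k:np.array(v).tolist() for k,v in m.items()},open('w6.json','w'))
for X in([515,-190,7],[516,-270,7],[569,-189,7],[569,-270,7]):print(proj('wrist',np.array(X),m))
```

```text
8.7 [ 470.822 -225.798  180.304] [[ 1.     0.015 -0.001]
 [ 0.015 -1.     0.002]
 [-0.001 -0.002 -1.   ]] [ 0.38   0.721 -0.625] [-0.004 -0.001  0.016] 27.620575062351403
[364.963 145.605]
[362.456 219.55 ]
[415.382 146.619]
[409.333 219.707]
```

View pics/w6.png

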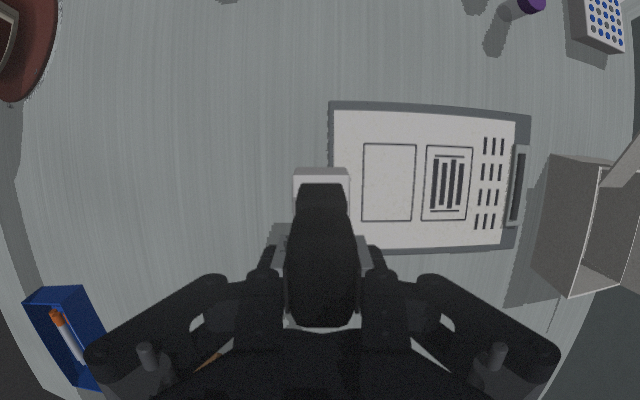

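The stamp is held at (322,250), and the empty box at (362..415, 144..221) lies clear on the right. I'll triangulate its corners against the first view.

Run:
```python
from box import *
import json
np.set_printoptions(precision=2,suppress=True)
A,B=json.load(open('w1.json')),json.load(open('w6.json'))
ia,ib=cv2.imread('pics/w1.png'),cv2.imread('pics/w6.png')
Pa,qa=boxcorners(ia,A,7);Pb,qb=boxcorners(ib,B,7,(388,182));print(qa,qb)
X=[]
for ca in cv2.boxPoints(qa):
    cb=min(cv2.boxPoints(qb),key=lambda c:np.linalg.norm(c-ca))
    x,e=tri(ray('wrist',proj('wrist',np.array([*ca,7.]),A),A),ray('wrist',proj('wrist',np.array([*cb,7.]),B),B)); X.append(x);print(x,e[0])
print('mean',np.mean(X,0))
s=r.read_state();R=np.array(s['orientation']);e=np.array(s['ee_pos'])
c=(np.array(qa[0])+np.array(qb[0]))/2
print(c,R.T@np.array([*(c-e[:2]),0]),np.degrees(np.arctan2(R[1,0],R[0,0])))
```

```text
area [ 300  137   45   66 2809] [321.96 169.48]
area [ 363  146   52   74 3484] [387.92 181.86]
((542.2691650390625, -229.17849731445312), (52.19029998779297, 79.94149017333984), 0.7574122548103333) ((541.9862670898438, -229.08657836914062), (52.43099594116211, 80.19071960449219), 0.7190557718276978)
[ 515.52 -189.6     5.18] 0.09793511894666383
[ 516.56 -270.1     5.15] 0.05922201826550253
[ 568.93 -269.06    6.28] 0.04352534554216831
[ 567.88 -188.82    6.38] 0.0941611826445114
mean [ 542.22 -229.39    5.75]
[ 542.13 -229.13] [71.01  4.79 -0.03] 0.9114557138897108
```

>>> play_rows(
  deltas=[
    [[0.117, 0.009, 0], 0],
    [[0.236, 0.019, 0], 0],
    [[0.236, 0.019, 0], 0],
    [[0.118, 0.009, 0], 0],
    [[0, 0, 0.15], 0],
    [[0, 0, 0.25], 0],
    [[0, 0, 0.25], 0],
    [[0, 0, 0.15], 0],
    [[0, 0, 0.05], 0],
    [[0, 0, 0], 0],
    [[0, 0, 0], 0],
    [[0, 0, 0], 0],
  ],
)

```text
time: 9.75
ee_pos: [542.8, -231.8, 97.2]
orientation: [[1.0, 0.014, 0.003], [0.014, -1.0, -0.001], [0.003, 0.001, -1.0]]
contact_force: [0.4, 0.7, -1.9]
finger_gap: 27.6
```

Run:
```python
from h import *
np.set_printoptions(precision=3,suppress=True)
P=[]
for i in range(6):
    r.grab_frame('top'); s=r.read_state(); P.append(s['ee_pos']); f=s['contact_force']; print(s['ee_pos'],f)
print(np.mean(P,0),s['orientation'],s['time'])
a=snap('scene','s7.png');snap('wrist','w7.png')
cv2.imwrite('pics/c7.png',np.hstack([cv2.resize(cv2.imread('pics/s7.png')[200:380,140:320],(400,400)),cv2.resize(cv2.imread('pics/w7.png')[80:280,220:420],(400,400))]))
```

```text
[ 542.743 -232.019   97.315] [-0.677 -0.547 -1.849]
[ 542.589 -232.162   97.259] [-0.272 -0.058 -0.848]
[ 542.343 -232.304   97.094] [ 0.02   0.038 -1.498]
[ 542.124 -232.331   96.866] [-0.199  0.692 -0.765]
[ 541.948 -232.318   96.651] [-0.625  0.553 -1.077]
[ 541.802 -232.291   96.444] [-0.444  0.312 -1.141]
[ 542.258 -232.237   96.938] [[ 1.     0.013  0.001]
 [ 0.013 -1.    -0.   ]
 [ 0.001  0.    -1.   ]] 10.05
```

View pics/c7.png

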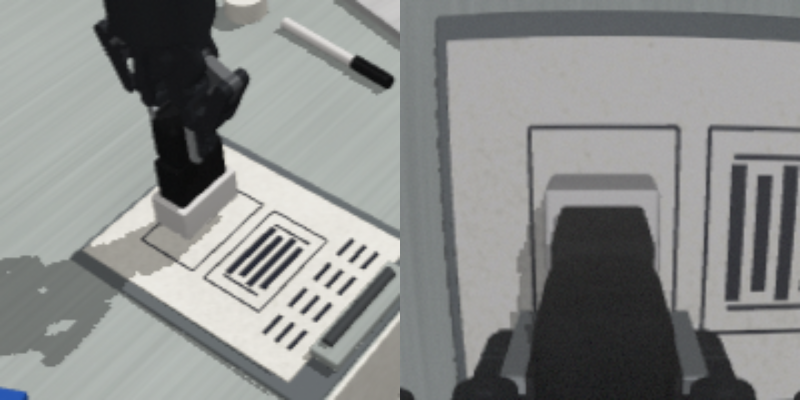

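The foot hangs over the empty box, square and centred in x; y needs about +2 mm. I'll correct that and approach.

>>> play_rows(
  deltas=[
    [[0, -0.022, 0], 0],
    [[0, 0, 0.03], 0],
    [[0, 0, 0.04], 0],
    [[0, 0, 0.04], 0],
    [[0, 0, 0], 0],
    [[0, 0, 0], 0],
    [[0, 0, 0], 0],
    [[0, 0, 0], 0],
    [[0, 0, 0], 0],
    [[0, 0, 0], 0],
  ],
)

```text
time: 10.98
ee_pos: [541.7, -230.0, 85.0]
orientation: [[1.0, 0.013, 0.0], [0.013, -1.0, -0.0], [0.0, 0.0, -1.0]]
contact_force: [-0.6, 1.1, -2.0]
finger_gap: 27.4
```

Run:
```python
from hd import *
np.set_printoptions(precision=2,suppress=True)
s=r.read_state();print(s['ee_pos'],s['contact_force'],s['time'])
m=r.camera_model('wrist');im=snap('wrist','w8.png');g=cv2.cvtColor(im,cv2.COLOR_RGB2GRAY)
z=s['ee_pos'][2]-41
c=np.array(s['ee_pos'])
for d in((-18,30),(18,30)):print('foot top px',proj('wrist',np.array([c[0]+d[0],c[1]+.8+d[1],z]),m))
for d in((-28,42),(28,42)):print('box px',proj('wrist',np.array([542.13+d[0],-229.13+d[1],7]),m))
print(g[130:185,322].tolist());print(g[185,270:380].tolist())
```

```text
[ 541.66 -229.98   84.99] [-0.58  1.09 -2.  ] 10.9833
foot top px [291.75 174.57]
foot top px [351.45 175.24]
box px [283.24 147.79]
box px [361.61 148.71]
[171, 172, 170, 171, 171, 167, 168, 169, 169, 167, 167, 167, 171, 169, 171, 169, 152, 110, 82, 123, 171, 171, 170, 170, 169, 169, 170, 173, 173, 172, 170, 168, 169, 172, 172, 171, 159, 128, 115, 114, 116, 113, 115, 116, 124, 159, 169, 165, 169, 166, 163, 165, 142, 87, 49]
[168, 169, 169, 170, 170, 171, 170, 169, 166, 161, 164, 163, 138, 90, 93, 138, 171, 169, 168, 138, 122, 119, 116, 144, 162, 166, 165, 168, 167, 166, 95, 50, 52, 48, 49, 44, 50, 48, 51, 49, 47, 46, 49, 49, 50, 50, 49, 51, 48, 49, 49, 48, 45, 49, 47, 51, 48, 46, 50, 46, 50, 48, 51, 46, 50, 43, 47, 49, 47, 45, 47, 76, 118, 165, 166, 164, 167, 163, 151, 133, 164, 170, 171, 171, 170, 169, 172, 172, 146, 75, 60, 131, 161, 168, 173, 170, 170, 170, 168, 171, 172, 170, 172, 172, 148, 102, 66, 112, 169, 169]
```

>>> play_rows(
  deltas=[
    [[0, 0, 0.02], 0],
    [[0, 0, 0.02], 0],
    [[0, 0, 0.02], 0],
    [[0, 0, 0], 0],
    [[0, 0, 0], 0],
    [[0, 0, 0], 0],
  ],
)

```text
time: 11.53
ee_pos: [541.5, -229.9, 78.7]
orientation: [[1.0, 0.013, -0.0], [0.013, -1.0, 0.0], [-0.0, -0.0, -1.0]]
contact_force: [-0.3, 0.7, -1.2]
finger_gap: 27.4
```

>>> play_rows(
  deltas=[
    [[0, 0, 0.01], 0],
    [[0, 0, 0.01], 0],
    [[0, 0, 0.01], 0],
    [[0, 0, 0], 0],
    [[0, 0, 0], 0],
  ],
)

```text
time: 11.95
ee_pos: [541.6, -230.0, 76.3]
orientation: [[1.0, 0.013, 0.0], [0.013, -1.0, -0.0], [0.0, 0.0, -1.0]]
contact_force: [-1.5, -0.3, 4.4]
finger_gap: 27.3
```

>>> play_rows(
  deltas=[
    [[0, 0, 0.01], 0],
    [[0, 0, 0.01], 0],
    [[0, 0, 0.01], 0],
    [[0, 0, 0], 0],
    [[0, 0, 0], 0],
  ],
)

```text
time: 12.37
ee_pos: [541.6, -229.9, 73.4]
orientation: [[1.0, 0.013, 0.0], [0.013, -1.0, -0.0], [0.0, 0.0, -1.0]]
contact_force: [-2.3, -0.2, 6.7]
finger_gap: 27.2
```

>>> play_rows(
  deltas=[
    [[0, 0, 0.01], 0],
    [[0, 0, 0.01], 0],
    [[0, 0, 0.01], 0],
    [[0, 0, 0], 0],
    [[0, 0, 0], 0],
  ],
)

```text
time: 12.78
ee_pos: [541.6, -230.0, 70.7]
orientation: [[1.0, 0.013, 0.0], [0.013, -1.0, -0.0], [0.0, 0.0, -1.0]]
contact_force: [-3.0, 0.5, 8.0]
finger_gap: 27.6
```

>>> play_rows(
  deltas=[
    [[0, 0, 0.01], 0],
    [[0, 0, 0.007], 0],
    [[0, 0, 0], 0],
    [[0, 0, 0], 0],
  ],
)

```text
time: 13.12
ee_pos: [541.6, -230.0, 69.1]
orientation: [[1.0, 0.013, 0.0], [0.013, -1.0, -0.0], [0.0, 0.0, -1.0]]
contact_force: [-2.3, 0.7, 8.7]
finger_gap: 27.5
```

>>> play_rows(
  deltas=[
    [[0, 0, 0.008], 0],
    [[0, 0, 0], 0],
    [[0, 0, 0], 0],
  ],
)

```text
time: 13.37
ee_pos: [541.6, -230.0, 68.4]
orientation: [[1.0, 0.013, 0.0], [0.013, -1.0, -0.001], [0.0, 0.001, -1.0]]
contact_force: [-3.3, 1.2, 9.1]
finger_gap: 27.2
```

>>> play_rows(
  deltas=[
    [[0, 0, 0.008], 0],
    [[0, 0, 0], 0],
    [[0, 0, 0], 0],
  ],
)

```text
time: 13.62
ee_pos: [541.6, -229.9, 68.3]
orientation: [[1.0, 0.013, 0.0], [0.013, -1.0, -0.001], [0.0, 0.001, -1.0]]
contact_force: [-4.2, 1.0, 12.9]
finger_gap: 27.0
```

The handle has bottomed out: z stopped at 68.3 while the force rose steeply. Hold for about 1.2 s.

>>> play_rows(
  deltas=[
    [[0, 0, 0.003], 0],
    [[0, 0, 0], 0],
    [[0, 0, 0], 0],
    [[0, 0, 0], 0],
    [[0, 0, 0], 0],
    [[0, 0, 0], 0],
    [[0, 0, 0], 0],
    [[0, 0, 0], 0],
    [[0, 0, 0], 0],
    [[0, 0, 0], 0],
    [[0, 0, 0], 0],
    [[0, 0, 0], 0],
    [[0, 0, 0], 0],
    [[0, 0, 0], 0],
  ],
)

```text
time: 14.78
ee_pos: [541.6, -230.0, 68.3]
orientation: [[1.0, 0.013, 0.0], [0.013, -1.0, -0.001], [0.0, 0.001, -1.0]]
contact_force: [-4.5, 0.6, 14.9]
finger_gap: 27.2
```

>>> play_rows(
  deltas=[
    [[0, 0, -0.015], 0],
    [[0, 0, -0.02], 0],
    [[0, 0, -0.02], 0],
    [[0, 0, -0.02], 0],
    [[0, 0, -0.02], 0],
    [[0, 0, -0.02], 0],
    [[0, 0, -0.02], 0],
    [[0, 0, -0.03], 0],
    [[0, 0, -0.05], 0],
    [[0, 0, -0.1], 0],
    [[0, 0, -0.2], 0],
    [[0, 0, -0.25], 0],
    [[0, 0, -0.25], 0],
    [[0, 0, -0.1], 0],
    [[0, 0, 0], 0],
    [[0, 0, 0], 0],
    [[0, 0, 0], 0],
  ],
)

```text
time: 16.2
ee_pos: [540.3, -229.8, 176.2]
orientation: [[1.0, 0.013, -0.003], [0.013, -1.0, 0.001], [-0.003, -0.001, -1.0]]
contact_force: [0.1, 0.2, -1.4]
finger_gap: 27.4
```

Run:
```python
from hd import *
np.set_printoptions(precision=3,suppress=True)
s=r.read_state();print(s['ee_pos'],s['contact_force'],s['time'],s['orientation'])
m=r.camera_model('wrist');im=snap('wrist','w9.png')
cv2.imwrite('pics/c9.png',np.hstack([cv2.resize(im[80:280,220:420,::-1],(400,400)),cv2.resize(snap('top','t9.png')[180:250,375:465,::-1],(400,311)) if 0 else cv2.resize(snap('scene','s9.png')[200:380,140:320,::-1],(400,400))]))
e=np.array(s['ee_pos']);R=np.array(s['orientation'])
for d in((-18,-30.8,41),(18,-30.8,41)):print(proj('wrist',e+R@np.array(d),m))
# tray centre from edges
A=json.load(open('w2.json'))
```

```text
[ 540.313 -229.808  176.201] [ 0.072  0.175 -1.441] 16.2 [[ 1.     0.013 -0.003]
 [ 0.013 -1.     0.001]
 [-0.003 -0.001 -1.   ]]
[291.121 174.945]
[350.819 174.852]
```

View pics/c9.png

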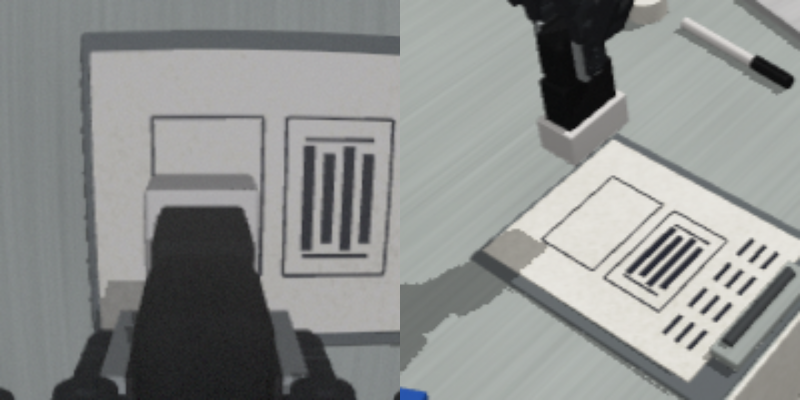

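The scene view shows the stamp lifted clear, the box and card undisturbed, and the stamp still square in the grip. No ink mark is rendered. Returning to the tray.

>>> play_rows(
  deltas=[
    [[-0.008, -0.145, 0], 0],
    [[-0.0157, -0.289, 0], 0],
    [[-0.0157, -0.289, 0], 0],
    [[-0.0157, -0.289, 0], 0],
    [[-0.0157, -0.289, 0], 0],
    [[-0.0157, -0.289, 0], 0],
    [[-0.0157, -0.289, 0], 0],
    [[-0.0157, -0.289, 0], 0],
    [[-0.0157, -0.289, 0], 0],
    [[-0.0157, -0.289, 0], 0],
    [[-0.0157, -0.289, 0], 0],
    [[-0.0157, -0.289, 0], 0],
    [[-0.008, -0.145, 0], 0],
    [[0, 0, 0], 0.096],
    [[0, 0, 0], 0.096],
    [[0, 0, 0], 0.096],
    [[0, 0, 0], 0],
    [[0, 0, 0], 0],
    [[0, 0, 0], 0],
    [[0, 0, 0], 0],
  ],
)

```text
time: 17.97
ee_pos: [517.8, 116.9, 177.6]
orientation: [[0.978, -0.21, -0.0], [-0.21, -0.978, 0.0], [-0.001, -0.0, -1.0]]
contact_force: [0.3, -0.4, -1.0]
finger_gap: 27.5
```

>>> play_rows(
  deltas=[
    [[0, 0, 0.1], 0],
    [[0, 0, 0.2], 0],
    [[0, 0, 0.2], 0],
    [[0, 0, 0.15], 0],
    [[0, 0, 0.08], 0],
    [[0, 0, 0], 0],
    [[0, 0, 0], 0],
    [[0, 0, 0], 0],
    [[0, 0, 0], 0],
    [[0, 0, 0], 0],
  ],
)

```text
time: 18.8
ee_pos: [518.8, 116.9, 105.7]
orientation: [[0.977, -0.212, 0.002], [-0.212, -0.977, 0.001], [0.002, -0.001, -1.0]]
contact_force: [0.7, 0.1, -1.5]
finger_gap: 27.2
```

>>> play_rows(
  deltas=[
    [[0, 0, 0.06], 0],
    [[0, 0, 0.1], 0],
    [[0, 0, 0.06], 0],
    [[0, 0, 0.03], 0],
    [[0, 0, 0], 0],
    [[0, 0, 0], 0],
    [[0, 0, 0], 0],
    [[0, 0, 0], 0],
    [[0, 0, 0], 0],
  ],
)

```text
time: 19.55
ee_pos: [518.4, 116.8, 80.0]
orientation: [[0.977, -0.212, 0.001], [-0.212, -0.977, 0.0], [0.001, -0.0, -1.0]]
contact_force: [-0.4, 0.4, -1.6]
finger_gap: 27.3
```

>>> play_rows(
  deltas=[
    [[0, 0, 0.01], 0],
    [[0, 0, 0.01], 0],
    [[0, 0, 0], 0],
    [[0, 0, 0], 0],
    [[0, 0, 0], 0],
  ],
)

```text
time: 19.97
ee_pos: [518.1, 116.7, 77.7]
orientation: [[0.977, -0.211, 0.0], [-0.211, -0.977, 0.0], [-0.0, -0.0, -1.0]]
contact_force: [-0.2, -0.5, -2.0]
finger_gap: 27.3
```

>>> play_rows(
  deltas=[
    [[0, 0, 0.01], 0],
    [[0, 0, 0.008], 0],
    [[0, 0, 0], 0],
    [[0, 0, 0], 0],
    [[0, 0, 0], 0],
  ],
)

```text
time: 20.38
ee_pos: [518.1, 116.7, 75.9]
orientation: [[0.977, -0.211, 0.0], [-0.211, -0.977, 0.0], [0.0, -0.0, -1.0]]
contact_force: [0.4, 0.7, -0.8]
finger_gap: 27.2
```

>>> play_rows(
  deltas=[
    [[0, 0, 0.008], 0],
    [[0, 0, 0], 0],
    [[0, 0, 0], 0],
    [[0, 0, 0], 0],
  ],
)

```text
time: 20.72
ee_pos: [518.3, 116.8, 75.4]
orientation: [[0.977, -0.212, 0.0], [-0.212, -0.977, 0.0], [0.0, -0.0, -1.0]]
contact_force: [-0.6, 0.5, 0.5]
finger_gap: 27.5
```

The foot is on the tray floor (force up by about 2 N). Release and retreat.

>>> play_rows(
  deltas=[
    [[0, 0, 0], 0],
    [[0, 0, 0], 0],
    [[0, 0, 0], 0],
    [[0, 0, 0], 0],
    [[0, 0, 0], 0],
    [[0, 0, 0], 0],
    [[0, 0, 0], 0],
    [[0, 0, 0], 0],
    [[0, 0, 0], 0],
    [[0, 0, 0], 0],
  ],
  fingers=0.2,
)

```text
time: 21.55
ee_pos: [518.1, 116.7, 75.1]
orientation: [[0.977, -0.212, -0.0], [-0.212, -0.977, 0.0], [-0.0, -0.0, -1.0]]
contact_force: [0.5, -0.5, 0.1]
finger_gap: 68.0
```

>>> play_rows(
  deltas=[
    [[0, 0, -0.05], 0],
    [[0, 0, -0.15], 0],
    [[0, 0, -0.25], 0],
    [[0, 0, -0.3], 0],
    [[0, 0, -0.3], 0],
    [[0, 0, -0.3], 0],
    [[0, 0, -0.2], 0],
    [[0, 0.3, 0], 0],
    [[0, 0.3, 0], 0],
    [[0, 0.3, 0], 0],
    [[0, 0.3, 0], 0],
    [[0, 0.3, 0], 0],
    [[0, 0, 0], 0],
    [[0, 0, 0], 0],
    [[0, 0, 0], 0],
  ],
)

```text
time: 22.8
ee_pos: [486.5, -29.3, 230.5]
orientation: [[0.977, -0.211, 0.001], [-0.211, -0.977, 0.001], [0.001, -0.001, -1.0]]
contact_force: [0.4, 0.5, 0.4]
finger_gap: 68.5
```

Run:
```python
from h import *
s=r.read_state();print(s['ee_pos'],s['contact_force'],s['time'],s['finger_gap'])
a=snap('scene','s10.png');b=snap('top','t10.png')
cv2.imwrite('pics/c10.png',np.hstack([cv2.resize(a[120:330,160:410,::-1],(400,336)),cv2.resize(b[130:270,180:347,::-1],(400,336))]))
print('stamp top',tri(ray('top',(271,227)),ray('scene',(330,162)))[0])
d0=cv2.imread('pics/s0.png').astype(int);d=np.abs(d0-a[:,:,::-1]).max(2);print('diff stamp region',d[150:212,310:350].mean(),'card',d[260:380,175:335].mean())
```

```text
[486.48575985 -29.25601938 230.51911937] [0.40232053 0.48215165 0.40571271] 22.8 68.46668019986154
stamp top [517.66634047 112.22938812 112.09427177]
diff stamp region 10.66733870967742 card 8.291822916666666
```

View pics/c10.png

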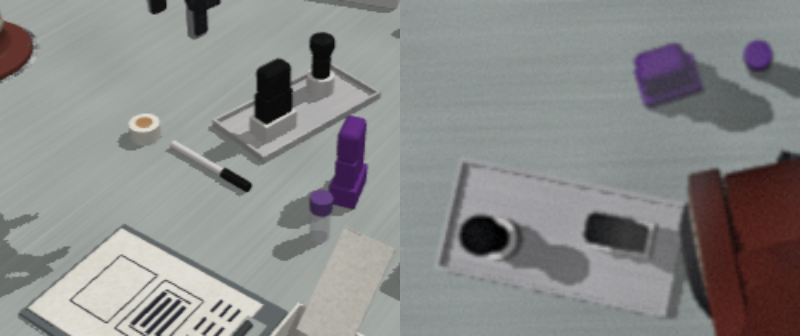

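The stamp stands upright in the tray, the gripper is clear of it, and nothing else has moved. Handing in.

```bash
python3 -c "
from station import r
print(r.close_job())"
```

```text
the job is handed in; nothing more can be done
None
```

I took the rectangular stamp from the tray and set it square in the empty box. I pressed the handle to its stop, held it there, lifted it straight off, stood the stamp back in the tray and let go. The job was handed in at about 23 s.

- **Position in the box:** the foot was centred to within about 1 mm and 0.1° by my measurements.
- **Press:** the handle went down about 10 mm from first contact. At 68.3 mm the TCP stopped going down and the force kept rising to about 15 N. It was held at the stop for about 1.3 s. Sideways force reached 4.5 N, but the tool stayed put while the stamp was down.
- **After the lift:** the stamp was still square in the grip, and the box looked undisturbed. No ink mark shows in the pictures, so the print itself is unconfirmed.
- **Final check:** the scene and top views show the stamp upright in the tray, the round and purple stamps untouched, and the open gripper clear.
- **Disagreements:**
  - My first height check of the box corners, wrist view against top view, was too coarse to use.
  - Two wrist views put the card at about 5.8 mm, against the 7 mm given; first contact, at a TCP height of about 78 mm, fitted 7 mm.

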